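# Reset the steep packing board to its lowest notch

## Robot

A 6-joint arm with a two-finger parallel gripper is mounted at the origin on the work surface. World frame = base frame: x ahead of the robot, y to its left, z up, the work surface at z = 0. Lengths are in m, angles in rad, forces in N, time in s.
With the tool pointing down it reaches from about 0.35 to 0.775 m from the base axis. Payload 5.5 kg.
Tool frame: the origin (TCP) lies on the centre line of the jaws, within the pads' length; the fingertips stand 11 mm ahead of it and the grasp point (between the pads) lies 8 mm behind it (env.nose_length is the distance from the TCP to the fingertips, in m); x points along the fingers, z is the direction in which the jaws open and shut, and the axes are right-handed (so a half turn about x gives the same grasp; the last joint's range is limited). The gripper opens to 85 mm and grips with 20 to 120 N. Pads are 22 mm wide; open, the fingers measure 114 mm over their backs; the gripper's body (76 mm by 85 mm) begins 54 mm behind the grasp point. The pads swing forward as they close: fully open they stand 13 mm farther back than shut.
Start: joints at [1.095, 0.313, 0.046, 1.304, 0, 1.431], TCP at [0.19, 0.543, 0.21] pointing down, gripper open.
Joint ranges: [-2.76, 2.76], [-0.86, 1.69], [-1.03, 1.26], [-2.2, 2.34], [-1.47, 1.5], [-3.14, 3.14]. Speed limits (rad/s): [2.57, 2.57, 3.14, 3.14, 3.14, 3.14].

## Interface

Orientations are given as a unit quaternion [w, x, y, z].
In Python, from workcell import env gives the robot as it stands. The module is installed in compiled form; this text tells all that it offers.
- The arm moves only by the tool step_arm, never from a script. Its argument "moves" is a list that holds one entry, the list of rows, each a list of 7 numbers: the turn, a rotation vector about the tool's x, y, z in rad, then the shift along the tool's x, y, z in m, then the opening, from 0 (shut) to 1 (fully open). In form: [[[rx, ry, rz, tx, ty, tz, grip], ...]]. A call has 1 to 12 rows; each row is the pose to reach, as a shift and turn from the pose measured when the call began, along the tool's axes at that moment; what a row does not reach only later rows make up. A row lasts 1/10 s, in which the tool goes at most 50 mm and 8.59 degrees, less where a joint would pass 70% of its speed; a pose out of reach is approached as far as the arm can. A call with a gripper value outside its range is refused whole. The fingers move at their own pace and stop on an object; "force" is the grip in N (left out, the last holds). Time passes only in rows, so rows that repeat a pose let the fingers close. It gives the time, the measured TCP pose, the force and the opening at its end, in the units of the state.
- env.get_state(): the state, without advancing time (a new reading comes with each control period).
- env.read_camera(name): name is "side" or "top"; returns (picture, depth): 384x512x3 uint8, red, green, blue; 384x512 float32, m along the optical axis (not along the pixel's ray), 0 where there is no reading.
- env.get_calibration(name): a dict with "mtx" (3x3 intrinsics, pixels), "camera_from_world" (4x4, takes a point from world to camera coordinates). Camera axes: x right, y down, z forward; pixel columns grow to the right and rows downward; lengths in m; the calibration is good to about 2 mm. A picture is of the moment at which its call begins. get_calibration takes no time and is no camera call.
- env.hand_in(): hands the job in, once; it reports no verdict.
Trained networks look in the newest picture that a camera, given by its name, has taken for a name from the list of things; names that differ only in an ending like _2 or _b are one class to them, and where a whole thing is asked for, a point or a joint stands for the part that bears it (a point fixed in the world has none). Each returns a list of dicts, best first, with "confidence" (0 to 1); they miss things now and then, are a little off and sometimes report something else, mostly with a low value. They report only what shows in the picture. A call takes as long as a camera call.
- env.boxes_of(camera, thing): "uv" ([column, row] in pixels, amid what is visible of it).
- env.silhouettes(camera, thing): "mask" (384x512 bool, what is visible of it) and "uv" ([column, row] in pixels, amid what is visible of it).
The state is a dict: "clock": time; "joint_pos": joint angles; "qvel": joint speeds; "tau": joint torques, N m; "tcp_pos": TCP position; "orientation": TCP orientation; "wrist_force": force on the tool from outside, world axes, zero at the start; "ft_torque": the same for the moment, N m; "finger_gap": finger opening in m.
Only numpy, scipy, OpenCV 4.12 (cv2) and the standard library are available. Lean on these libraries where they do the work, as an engineer would, in place of code of your own. Each camera call takes 0.05 s, during which the arm holds its last target.

## Task

The tilting packing board is propped too steep, and its ratchet only lets it go up. Lift it by its bar up through the notches and on past the top one until the pawl tips clear, keep hold of it while you lower it all the way down flat (do not let it drop), then raise it again just far enough to rest on its lowest notch, and let go. Leave the other things on the bench where they are.

Things in the scene. Friction and masses are not known exactly. Their poses are not given: they have to be found in the camera images.
- rest: Fixed steel base of the tilting board: a 270 x 360 x 10 mm plate, turned about the vertical by its yaw (within 0.3 rad of zero). Origin on the table under the middle of the hinge line; x level, from the hinge towards the board's free edge (away from the robot), y along the hinge, z up. The ratchet disc and the pawl stand at y about +172 mm; nothing else stands above the board.
- hinge_mid (a point): Point in the middle of the board's hinge line, 80 mm above the table over the base's origin. The hinge line runs along the base's y at the board's edge next to the robot.
- bar_mid (a point): Middle of the lift bar: a round steel bar, 16 mm thick, parallel to the hinge and 250 mm from it, beyond the board's free edge. It stands on two brackets 98 mm either side of this point; the gap between board (12 mm plywood, 300 mm wide, 188 mm deep) and bar is 50 mm. Its surface is smooth and round: it can turn in a grasp, so the gripper may keep pointing down while the board swings.
- board (a joint): Board angle, rad: 0 = flat on its stops (bar 80 mm above the table), growing as the free edge rises (bar height = 80 mm + 250 mm x sin). Notches hold it at about 0.25, 0.40, 0.55 and 0.70; it starts on one of the upper three. Raised past a notch and let go, it sinks back onto it. Past about 0.90 the pawl tips clear (go to 0.95 or more; hard stop 1.03). It weighs about 4 N at the bar; let go unlatched, it falls flat.
- pawl (a joint): Pawl: a gravity tumbler of steel, 79 mm long, pivoted near the base plate beside the ratchet disc, with a round weight on top. Joint value, rad: -0.15 to 0 = leaning on the ratchet disc, blocks lowering; 0.15 = balance; 0.30 = tipped clear away from the robot, board free to go down. Lifting the board past the top tips it clear; the last 0.2 rad before flat push it back, so the next raise clicks into the notches again.
- carton: Bystander: closed cardboard carton 130 x 100 x 80 mm, on the -y side of the base. Origin under its centre.
- tape_stand: Bystander: grey tape dispenser, 150 x 59 mm, 96 mm high, with a roll of brown tape, on the +y side of the base. Origin under its centre.
- tray: Bystander: empty grey open tray 160 x 120 x 45 mm, on the +y side of the base. Origin under its centre.

How it is judged:
On the way, in this order (a step that is already met when the one before it is completed fails the run):
1. the board is lifted past its top notch and the pawl tips clear (value of joint board above 0.8 rad and value of joint pawl above 0.22 rad), for 0.1 s.
2. the board is lowered all the way down flat, which swings the pawl back (value of joint board below 0.06 rad and value of joint pawl below 0.1 rad), for 0.1 s.
At the end, for the whole second after the job is handed in: The board rests still on its lowest notch (board angle 0.20 to 0.32 rad, moving under 0.05 rad/s) with the pawl leaning on the ratchet (below 0.05 rad), the bar released, and the carton, tape stand and tray within 20 mm of where they were (value of joint board between 0.2 and 0.32 rad and value of joint pawl below 0.05 rad and not (velocity of joint board above 0.05 rad/s or velocity of joint board below -0.05 rad/s) and distance of each of carton, tape_stand, tray from where it was at the start of the episode below 0.02 m); the robot touches nothing.
It fails at once if the board is let go and drops towards flat (value of joint board below 0.15 rad and velocity of joint board below -0.6 rad/s and contact force between the fingers and rest below 0.05 N).
It fails at once if the carton is moved by more than 20 mm (distance of carton from where it was at the start of the episode above 0.02 m).
It fails at once if the tape stand is moved by more than 20 mm (distance of tape_stand from where it was at the start of the episode above 0.02 m).
It fails at once if the tray is moved by more than 20 mm (distance of tray from where it was at the start of the episode above 0.02 m).
It also fails if it takes over 45 s, if anything falls off the work surface, if the arm or the gripper's body presses on something with over 40 N, if the wrist force passes 120 N, or if a joint passes its speed limit or range.

## Working session

There is one attempt and no reset: what is moved stays moved. The work goes in short steps, Python scripts to look and compute and a tool call to move; the robot and the scene stay as the last step left them, time stands still between calls to the robot, and variables do not carry over. Pictures are saved under pics/ and viewed, and the job is handed in when it is done.

Besides the shell and the picture viewer there is one more tool, called after "Request:" in YAML: its name, and indented under it one key for each argument. step_arm: Moves the arm, as the interface text tells. Its arguments: {"type":"object","properties":{"moves":{"type":"array","items":{"type":"array","items":{"type":"array","items":{"type":"number"}}}},"force":{"type":"number"}},"required":["moves"]}

```bash
mkdir -p pics
cat > h.py <<'E'
import numpy as np, cv2
from workcell import env
def cam(n):
    im,d=env.read_camera(n); return im,d
def back(n,u,v,z):
    c=env.get_calibration(n);K=np.array(c["mtx"]);T=np.linalg.inv(np.array(c["camera_from_world"]))
    p=np.stack([(np.asarray(u)-K[0,2])/K[0,0]*z,(np.asarray(v)-K[1,2])/K[1,1]*z,z*np.ones_like(z)],-1)
    return p@T[:3,:3].T+T[:3,3]
E
python3 - <<'E'
from h import *
print(env.get_state())
for n in("side","top"):
    im,d=cam(n); cv2.imwrite(f"pics/{n}0.png",im[...,::-1]); np.save(f"{n}0.npy",d)
    print(n,env.get_calibration(n))
    for t in("bar_mid","hinge_mid","rest","board","pawl","carton","tape_stand","tray"):
        print(t,[(np.round(b["uv"]),round(b["confidence"],2)) for b in env.boxes_of(n,t)][:3])
E
```

```text
{'clock': 0.0, 'joint_pos': array([1.09539526e+00, 3.14015938e-01, 4.49593490e-02, 1.30361569e+00,
       1.55440481e-05, 1.43123398e+00]), 'qvel': array([ 0.00029601,  0.00045173,  0.00062732, -0.00117666,  0.00030854,
       -0.00146444]), 'tau': array([ 9.82352722e-04, -4.80622029e+01,  2.98533833e+01,  1.93255325e-02,
       -2.12995114e-04, -6.07149531e-06]), 'tcp_pos': array([0.18921966, 0.54237408, 0.20899206]), 'orientation': array([ 0.57594128, -0.40970163,  0.5771242 ,  0.4091013 ]), 'wrist_force': array([-0.00119197, -0.27559947,  0.03195647]), 'ft_torque': array([-0.02507703,  0.03036769, -0.01999491]), 'finger_gap': 0.08518722432724195}
side {'mtx': array([[362.28500697,   0.        , 246.03391911],
       [  0.        , 362.28500697, 188.38236302],
       [  0.        ,   0.        ,   1.        ]]), 'camera_from_world': array([[ 0.97011773, -0.24263169, -0.00120747, -0.51110006],
       [-0.18655145, -0.74269075, -0.64312441,  0.22404394],
       [ 0.15514559,  0.62413165, -0.76576075,  0.90655181],
       [ 0.        ,  0.        ,  0.        ,  1.        ]])}
bar_mid
[... 323 characters left out ...]
],
       [  0.        , 373.77295397, 195.83244664],
       [  0.        ,   0.        ,   1.        ]]), 'camera_from_world': array([[ 0.02522015, -0.9994636 ,  0.02089149,  0.04477009],
       [-0.98356749, -0.02854536, -0.17826991,  0.54073516],
       [ 0.17877064, -0.01605219, -0.98375982,  1.15534178],
       [ 0.        ,  0.        ,  0.        ,  1.        ]])}
bar_mid [(array([285., 212.]), 0.83), (array([283., 219.]), 0.41), (array([386., 222.]), 0.32)]
hinge_mid [(array([282., 220.]), 0.94)]
rest [(array([284., 217.]), 0.82)]
board [(array([283., 215.]), 0.67)]
pawl []
carton [(array([384., 221.]), 0.75)]
tape_stand [(array([179., 216.]), 0.59)]
tray [(array([188., 160.]), 0.9)]
```

View pics/side0.png

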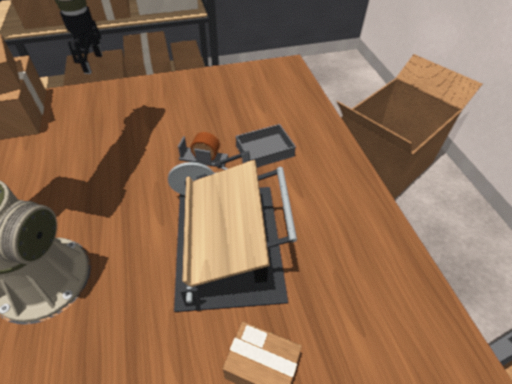

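View pics/top0.png

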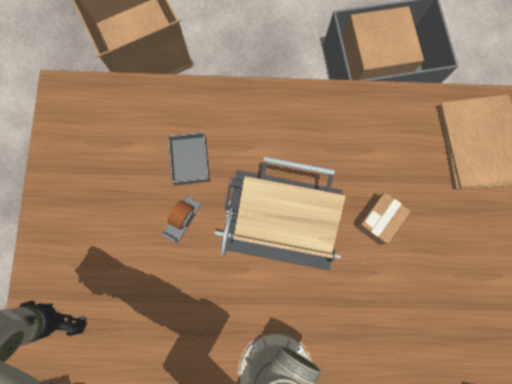

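The side view shows the bar from about (281,170) to (292,241). The top view shows it from about (265,161) to (333,173), with the board propped up. Next I measure it with depth.

Run:
```python
from h import *
for n in("side","top"):
    d=np.load(f"{n}0.npy"); im=cv2.imread(f"pics/{n}0.png")
    v,u=np.mgrid[:384,:512]; P=back(n,u,v,d)
    env.read_camera(n)
    for t in("board","rest","bar_mid"):
        s=env.silhouettes(n,t)
        if not s: print(n,t,"none");continue
        m=s[0]["mask"]&(d>0); q=P[m]; print(n,t,s[0]["confidence"],m.sum(),q.min(0).round(3),q.max(0).round(3),s[0]["uv"])
        np.save(f"m_{n}_{t}.npy",m)
    # bar pixels along the line
    a,b={"side":((281,172),(291,238)),"top":((267,161),(331,172))}[n]
    for f in np.linspace(0,1,7):
        c=np.array(a)+f*(np.array(b)-a); c=c.round().astype(int)
        w=P[c[1]-3:c[1]+4,c[0]-3:c[0]+4].reshape(-1,3); w=w[d[c[1]-3:c[1]+4,c[0]-3:c[0]+4].ravel()>0]
        print(n,c,P[c[1],c[0]].round(3), "high", w[w[:,2].argmax()].round(3))
    x0,y0={"side":(150,130),"top":(190,130)}[n]
    cv2.imwrite(f"pics/{n}0z.png",cv2.resize(im[y0:y0+190,x0:x0+190],None,fx=3,fy=3,interpolation=2))
```

```text
side board 0.81 10330 [ 0.344 -0.186 -0.003] [0.674 0.313 0.189] [221.6, 217.6]
side rest none
side bar_mid 0.8 9994 [ 0.347 -0.186 -0.002] [0.674 0.291 0.189] [224.7, 219.5]
side [281 172] [0.624 0.036 0.188] high [0.623 0.032 0.188]
side [283 183] [0.619 0.003 0.185] high [0.62  0.001 0.187]
side [284 194] [ 0.611 -0.029  0.185] high [ 0.611 -0.033  0.189]
side [286 205] [ 0.605 -0.062  0.186] high [ 0.606 -0.058  0.188]
side [288 216] [ 0.6   -0.092  0.186] high [ 0.602 -0.099  0.187]
side [289 227] [ 0.594 -0.118  0.183] high [ 0.599 -0.12   0.186]
side [291 238] [ 0.588 -0.147  0.185] high [ 0.592 -0.149  0.186]
top board 0.85 7728 [ 0.347 -0.223 -0.005] [0.688 0.182 0.191] [284.5, 212.4]
top rest 0.88 9786 [ 0.313 -0.227 -0.005] [0.688 0.196 0.191] [281.7, 216.3]
top bar_mid 0.86 7577 [ 0.347 -0.186 -0.005] [0.688 0.177 0.191] [286.0, 212.7]
top [267 161] [0.618 0.045 0.182] high [0.626 0.054 0.187]
top [278 163] [0.613 0.012 0.182] high [0.62  0.013 0.189]
top [288 165] [ 0.608 -0.017  0.183] high [ 0.61  -0.022  0.188]
top [299 166] [ 0.606 -0.049  0.183] high [ 0.604 -0.045  0.189]
top [310 168] [ 0.6   -0.08   0.185] high [ 0.603 -0.085  0.189]
top [320 170] [ 0.595 -0.109  0.185] high [ 0.598 -0.117  0.189]
top [331 172] [ 0.591 -0.141  0.184] high [ 0.592 -0.14   0.19 ]
```

View pics/side0z.png

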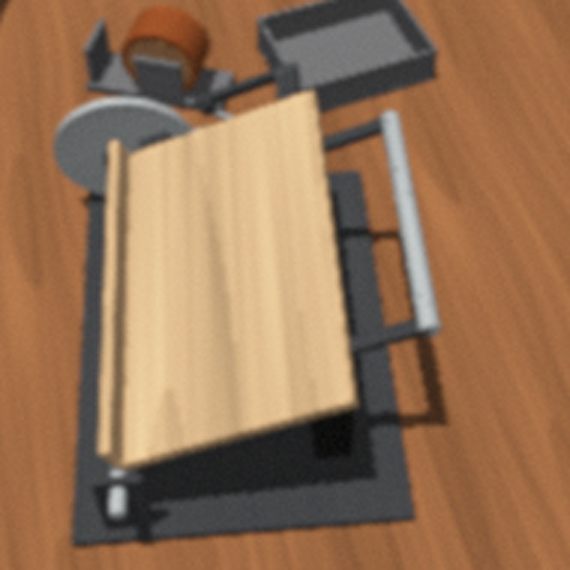

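View pics/top0z.png

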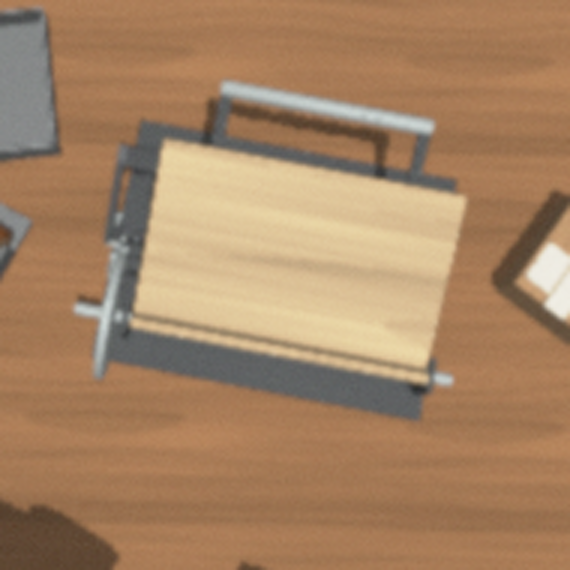

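```bash
cat >> h.py <<'E'
from scipy.spatial.transform import Rotation as R
from scipy.optimize import least_squares
def fitbar(n,d):
    v,u=np.mgrid[:384,:512]; P=back(n,u,v,d); C=np.linalg.inv(np.array(env.get_calibration(n)["camera_from_world"]))[:3,3]
    return P,C
E
python3 - <<'E'
from h import *
allr=[]
for n in("side","top"):
    d=np.load(f"{n}0.npy"); P,C=fitbar(n,d)
    a=np.array([.626,.045]);b=np.array([.590,-.145]); e=(b-a)/np.linalg.norm(b-a)
    q=P[(d>0)&(P[...,2]>.16)&(P[...,2]<.2)]
    off=(q[:,:2]-a)@np.array([-e[1],e[0]]); s=(q[:,:2]-a)@e
    q=q[(abs(off)<.018)&(s>-.03)&(s<.23)]; s=(q[:,:2]-a)@e
    lo,hi=np.percentile(s,[1,99]); print(n,len(q),"ends",(a+lo*e).round(3),(a+hi*e).round(3),hi-lo)
    def f(x):
        # x= px at y=-.05, slope, z
        p0=np.array([x[0],-.05,x[2]]); dd=np.array([x[1],1,0]);dd/=np.linalg.norm(dd)
        w=q-p0; w=w-np.outer(w@dd,dd); return np.linalg.norm(w,axis=1)-.008
    r=least_squares(f,[.607,.19,.179],loss="soft_l1",f_scale=.002); print(r.x.round(4),"yaw",-np.arctan(r.x[1]),"rms",np.std(r.fun))
    # board top plane
    m=np.load(f"m_{n}_board.npy")&(d>0); Q=P[m]; Q=Q[(Q[:,0]>.42)&(Q[:,0]<.53)&(Q[:,1]<.08)&(Q[:,1]>-.13)&(Q[:,2]>.09)]
    for _ in range(3):
        c=Q.mean(0); nn=np.linalg.svd(Q-c,full_matrices=False)[2][2]; nn*=np.sign(nn[2]); Q=Q[abs((Q-c)@nn)<.004]
    print("board tilt",np.arccos(nn[2]),"yaw",np.arctan2(-nn[1],-nn[0]))
s=env.get_state(); print(R.from_quat(s["orientation"],scalar_first=True).as_matrix().round(3), s["clock"])
E
```

```text
side 583 ends [0.628 0.054] [ 0.589 -0.149] 0.20600365485055927
[0.6093 0.1756 0.1774] yaw -0.173845822813235 rms 0.0025669501711537844
board tilt 0.4008384328771739 yaw -0.16335386404346525
top 429 ends [0.627 0.053] [ 0.589 -0.149] 0.205129201370581
[0.6091 0.1689 0.1779] yaw -0.16734605107662948 rms 0.002767516554344721
board tilt 0.4056261769255345 yaw -0.16190052451624218
[[ 0.    -0.944  0.33 ]
 [ 0.     0.33   0.944]
 [-1.    -0.     0.   ]] 1.3
```

```bash
cat >> h.py <<'E'
YAW=-0.168; EX=np.array([np.cos(YAW),np.sin(YAW),0]); EY=np.array([-np.sin(YAW),np.cos(YAW),0])
BAR=np.array([.6095,-.048,.1777]); HINGE=np.array([*(BAR-.25*np.cos(.403)*EX)[:2],.08])
RT=np.stack([[0,0,-1],np.cross(EX,[0,0,-1]),EX],1)
def barat(th,off=0): return HINGE+.25*np.cos(th)*EX+np.array([0,0,.25*np.sin(th)])
def rel(p,Rt=RT):
    s=env.get_state(); A=R.from_quat(s["orientation"],scalar_first=True)
    return np.r_[(A.inv()*R.from_matrix(Rt)).as_rotvec(), A.inv().apply(np.asarray(p)-s["tcp_pos"])].round(4)
E
python3 - <<'E'
from h import *
print(HINGE, rel(BAR+[0,0,.09]))
E
```

```text
[ 0.38276559 -0.00954616  0.08      ] [ 1.403e+00  1.000e-04 -1.000e-04 -5.780e-02 -5.913e-01 -4.195e-01]
```

Request:
step_arm:
  moves:
    - [[0.1, 0, 0, -0.058, -0.03, -0.02, 0.5], [0.2, 0, 0, -0.058, -0.07, -0.05, 0.5], [0.3, 0, 0, -0.058, -0.11, -0.08, 0.5], [0.42, 0, 0, -0.058, -0.15, -0.105, 0.5], [0.54, 0, 0, -0.058, -0.19, -0.135, 0.5], [0.66, 0, 0, -0.058, -0.23, -0.165, 0.5], [0.78, 0, 0, -0.058, -0.27, -0.19, 0.5], [0.9, 0, 0, -0.058, -0.31, -0.22, 0.5], [1.0, 0, 0, -0.058, -0.35, -0.25, 0.5], [1.1, 0, 0, -0.058, -0.39, -0.28, 0.5], [1.2, 0, 0, -0.058, -0.43, -0.305, 0.5], [1.3, 0, 0, -0.058, -0.47, -0.335, 0.5]]

```text
clock: 2.5
tcp_pos: [0.5225, 0.0721, 0.2681]
orientation: [0.707, 0.025, 0.706, -0.024]
wrist_force: [-0.2, 1.2, 0.2]
finger_gap: 0.0426
```

Run:
```python
from h import *
s=env.get_state();print(s["tcp_pos"],s["joint_pos"].round(3),s["finger_gap"], rel(BAR+[0,0,.09]))
```

```text
[0.52247095 0.07213719 0.26812629] [-0.015  0.209  0.05   1.41   0.     1.625] 0.04257213157059551 [ 0.0987  0.0009 -0.0004  0.0005 -0.1138  0.0951]
```

Request:
step_arm:
  moves:
    - [[0.05, 0, 0, 0, -0.04, 0.035, 0.5], [0.099, 0, 0, 0, -0.08, 0.07, 0.5], [0.099, 0, 0, 0, -0.114, 0.095, 0.5], [0.099, 0, 0, 0, -0.114, 0.095, 0.5], [0.099, 0, 0, 0.02, -0.114, 0.095, 0.5], [0.099, 0, 0, 0.05, -0.114, 0.095, 0.5], [0.099, 0, 0, 0.08, -0.114, 0.095, 0.5], [0.099, 0, 0, 0.098, -0.114, 0.095, 0.5], [0.099, 0, 0, 0.098, -0.114, 0.095, 0.5]]

```text
clock: 3.4
tcp_pos: [0.607, -0.0472, 0.1671]
orientation: [0.703, 0.06, 0.706, -0.059]
wrist_force: [-0.2, -0.1, -0.1]
finger_gap: 0.0428
```

Run:
```python
from h import *
print(rel(BAR-[0,0,.008]))
im,d=cam("side"); cv2.imwrite("pics/side1.png",cv2.resize(im[100:290,150:400,::-1],None,fx=3,fy=3))
```

```text
[ 0.0001 -0.0051 -0.0008 -0.0026 -0.0004  0.0026]
```

View pics/side1.png

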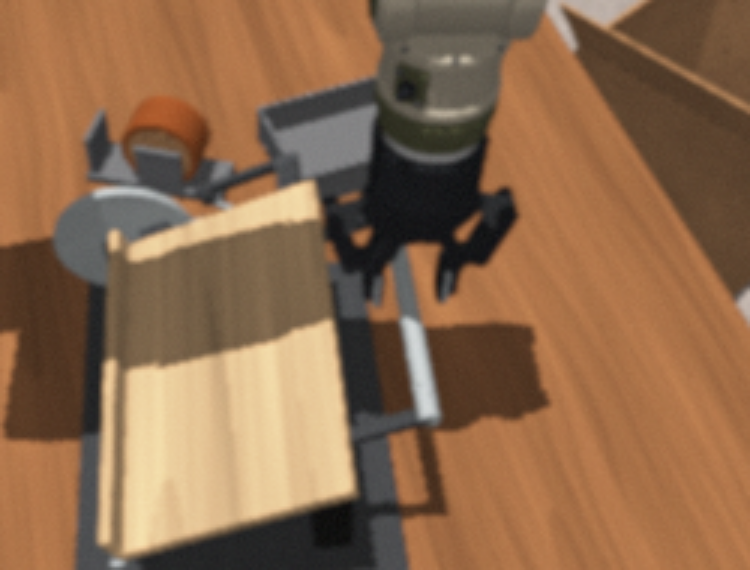

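The fingers straddle the bar: tips at about (375,295) and (443,295) in the crop, with the bar passing between them. Closing the gripper.

Request:
step_arm:
  moves:
    - [[0, -0.005, 0, -0.002, 0, 0.002, 0.4], [0, -0.005, 0, -0.002, 0, 0.002, 0.25], [0, -0.005, 0, -0.002, 0, 0.002, 0.1], [0, -0.005, 0, -0.002, 0, 0.002, 0.0], [0, -0.005, 0, -0.002, 0, 0.002, 0.0], [0, -0.005, 0, -0.002, 0, 0.002, 0.0]]
  force: 50

```text
clock: 4.05
tcp_pos: [0.6102, -0.0478, 0.1713]
orientation: [0.706, 0.059, 0.704, -0.059]
wrist_force: [-0.1, -0.6, 0.2]
finger_gap: -0.0001
```

Run:
```python
from h import *
s=env.get_state();print(s["tcp_pos"],s["finger_gap"],s["wrist_force"])
for th in np.arange(.4,1.01,.05): print(round(th,2),rel(barat(th)-[0,0,.008]))
```

```text
[ 0.61020131 -0.04783025  0.17128126] -0.00010349106139864118 [-0.11891381 -0.5914966   0.18241236]
0.4 [ 0.      0.003  -0.0007  0.0019 -0.0003 -0.0004]
0.45 [ 0.      0.003  -0.0007 -0.0095 -0.0003 -0.0055]
0.5 [ 0.      0.003  -0.0007 -0.0206 -0.0003 -0.0112]
0.55 [ 0.      0.003  -0.0007 -0.0314 -0.0003 -0.0174]
0.6 [ 0.      0.003  -0.0007 -0.042  -0.0003 -0.0242]
0.65 [ 0.      0.003  -0.0007 -0.0521 -0.0002 -0.0315]
0.7 [ 0.      0.003  -0.0007 -0.0619 -0.0002 -0.0392]
0.75 [ 0.      0.003  -0.0007 -0.0713 -0.0002 -0.0475]
0.8 [ 0.      0.003  -0.0007 -0.0802 -0.0002 -0.0562]
0.85 [ 0.      0.003  -0.0007 -0.0887 -0.0002 -0.0654]
0.9 [ 0.      0.003  -0.0007 -0.0968 -0.0002 -0.0749]
0.95 [ 0.      0.003  -0.0007 -0.1043 -0.0002 -0.0849]
1.0 [ 0.      0.003  -0.0007 -0.1114 -0.0002 -0.0952]
```

The gap is zero, so the fingers closed on nothing. Looking again.

Run:
```python
from h import *
im,d=cam("side"); cv2.imwrite("pics/side2.png",cv2.resize(im[140:260,220:360,::-1],None,fx=5,fy=5,interpolation=2))
np.save("side2.npy",d)
im,dt=cam("top"); cv2.imwrite("pics/top2.png",cv2.resize(im[110:260,220:370,::-1],None,fx=4,fy=4,interpolation=2))
P,C=fitbar("side",d)
for v in range(185,246,4):
    row=P[v,270:310]; print(v,[(u+270,*p.round(3)) for u,p in enumerate(row) if .165<p[2]<.2 and d[v,270+u]>0][::2][:5])
```

```text
185 []
189 [(281, np.float64(0.61), np.float64(-0.01), np.float64(0.181))]
193 []
197 [(282, np.float64(0.605), np.float64(-0.033), np.float64(0.18))]
201 [(283, np.float64(0.603), np.float64(-0.045), np.float64(0.18)), (285, np.float64(0.606), np.float64(-0.051), np.float64(0.187)), (287, np.float64(0.611), np.float64(-0.051), np.float64(0.185)), (289, np.float64(0.616), np.float64(-0.05), np.float64(0.182))]
205 [(284, np.float64(0.602), np.float64(-0.058), np.float64(0.182)), (286, np.float64(0.605), np.float64(-0.062), np.float64(0.186)), (288, np.float64(0.609), np.float64(-0.063), np.float64(0.186)), (290, np.float64(0.615), np.float64(-0.061), np.float64(0.181))]
209 [(284, np.float64(0.6), np.float64(-0.064), np.float64(0.176)), (286, np.float64(0.602), np.float64(-0.071), np.float64(0.184)), (288, np.float64(0.605), np.float64(-0.074), np.float64(0.186)), (290, np.float64(0.61), np.float64(-0.075), np.float64(0.186))]
213 [(285, np.float64(0.598), np.float64(-0.078), np.float64(0.179)), (287, np.float64(0.601), np.float64(-0.082), np.float64(0.184)), (289, np.float64(0.604),
[... 1389 characters left out ...]
loat64(-0.136), np.float64(0.182))]
237 [(284, np.float64(0.578), np.float64(-0.134), np.float64(0.173)), (286, np.float64(0.581), np.float64(-0.136), np.float64(0.175)), (288, np.float64(0.584), np.float64(-0.14), np.float64(0.179)), (290, np.float64(0.588), np.float64(-0.142), np.float64(0.18)), (292, np.float64(0.591), np.float64(-0.145), np.float64(0.184))]
241 [(273, np.float64(0.554), np.float64(-0.134), np.float64(0.166)), (275, np.float64(0.558), np.float64(-0.135), np.float64(0.166)), (277, np.float64(0.562), np.float64(-0.137), np.float64(0.167)), (279, np.float64(0.566), np.float64(-0.138), np.float64(0.168)), (281, np.float64(0.569), np.float64(-0.141), np.float64(0.171))]
245 []
```

View pics/side2.png

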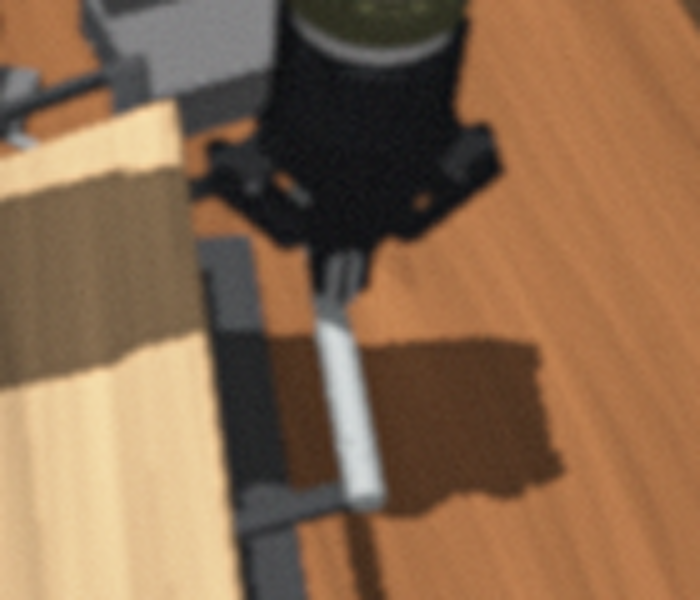

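View pics/top2.png

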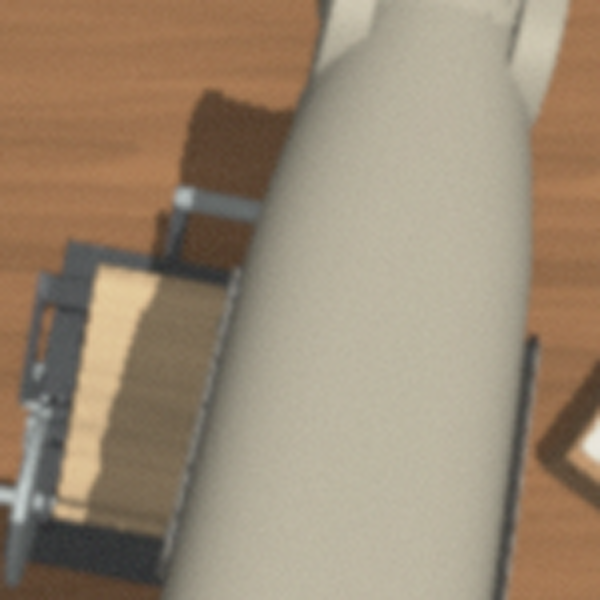

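Run:
```python
from h import *
d=np.load("side2.npy"); c=env.get_calibration("side");K=c["mtx"];T=c["camera_from_world"]
for z in(.16,.171,.179,.187,.2,.22,.24):
    p=T[:3,:3]@np.array([.6102,-.0478,z])+T[:3,3]; q=K@p; print(z,(q/q[2])[:2].round(1),p[2].round(3))
P,C=fitbar("side",d)
for v in range(184,206,2): print(v,[tuple(P[v,u].round(3).tolist()) for u in (284,287,290,293)])
s=env.get_state();print(s["tcp_pos"],env.nose_length,s["finger_gap"],s["joint_pos"])
```

```text
0.16 [285.4 206.7] 0.849
0.171 [285.8 203.8] 0.84
0.179 [286.1 201.7] 0.834
0.187 [286.4 199.5] 0.828
0.2 [286.9 195.9] 0.818
0.22 [287.6 190.3] 0.803
0.24 [288.4 184.4] 0.788
184 [(0.593, -0.063, 0.263), (0.6, -0.063, 0.261), (0.614, -0.047, 0.24), (0.612, -0.066, 0.261)]
186 [(0.596, -0.059, 0.252), (0.603, -0.058, 0.249), (0.612, -0.052, 0.239), (0.615, -0.061, 0.249)]
188 [(0.597, -0.056, 0.241), (0.603, -0.058, 0.242), (0.612, -0.055, 0.235), (0.616, -0.061, 0.242)]
190 [(0.597, -0.058, 0.236), (0.603, -0.06, 0.237), (0.612, -0.055, 0.229), (0.616, -0.062, 0.236)]
192 [(0.6, -0.052, 0.222), (0.605, -0.058, 0.227), (0.611, -0.059, 0.227), (0.62, -0.056, 0.221)]
194 [(0.6, -0.054, 0.218), (0.605, -0.058, 0.22), (0.613, -0.057, 0.218), (0.621, -0.056, 0.213)]
196 [(0.601, -0.053, 0.208), (0.606, -0.058, 0.214), (0.612, -0.06, 0.214), (0.621, -0.057, 0.207)]
198 [(0.601, -0.055, 0.204), (0.606, -0.059, 0.208), (0.613, -0.06, 0.207), (0.623, -0.055, 0.198)]
200 [(0.606, -0.044, 0.181), (0.607, -0.059, 0.201), (0.614, -0.06, 0.199), (0.689, 0.082, 0.001)]
202 [(0.604, -0.05, 0.182), (0.609, -0.055, 0.188), (0.68, 0.08, -0.003), (0.688, 0.077, -0.003)]
204 [(0.603, -0.054, 0.181), (0.609, -0.058, 0.183), (0.616, -0.058, 0.181), (0.685, 0.068, 0.0)]
[ 0.6101331  -0.04782722  0.17113715] 0.011 -0.0002449726764494127 [-2.09750446e-01  3.95370976e-01  6.93930474e-02  1.24205094e+00
  8.09646173e-04  1.52905486e+00]
```

The depth suggests the fingertips end just above the bar, at z ≈ 0.197, while the reported TCP puts them at 0.16. I'll lift clear and measure the tips in free space.

Request:
step_arm:
  moves:
    - [[0, 0, 0, -0.01, 0, 0, 0.0], [0, 0, 0, -0.025, 0, 0, 0.0], [0, 0, 0, -0.04, 0, 0, 0.0], [0, 0, 0, -0.06, 0, 0, 0.0], [0, 0, 0, -0.06, 0, 0, 0.0]]

```text
clock: 4.65
tcp_pos: [0.6116, -0.0482, 0.2347]
orientation: [0.708, 0.059, 0.702, -0.059]
wrist_force: [0.4, -0.4, 0.5]
finger_gap: 0.0001
```

Run:
```python
from h import *
s=env.get_state();tp=s["tcp_pos"];print(tp,s["wrist_force"],s["finger_gap"])
im,d=cam("side"); cv2.imwrite("pics/side3.png",cv2.resize(im[120:260,220:360,::-1],None,fx=4,fy=4,interpolation=2))
P,C=fitbar("side",d)
c=env.get_calibration("side");K=c["mtx"];T=c["camera_from_world"]
for dz in(-.011,0,.02,.04):
    p=T[:3,:3]@(tp+[0,0,dz])+T[:3,3]; q=K@p; print(dz,(q/q[2])[:2].round(1),p[2].round(3))
for v in range(166,206,2): print(v,[tuple(P[v,u].round(3).tolist()) for u in (281,284,287,290,293)])
```

```text
[ 0.61157352 -0.0481566   0.23474518] [ 0.36471708 -0.44757127  0.50016177] 8.777656105913532e-05
-0.011 [288.4 189.2] 0.8
0 [288.9 186. ] 0.792
0.02 [289.7 179.9] 0.776
0.04 [290.6 173.6] 0.761
166 [(0.585, -0.055, 0.312), (0.593, -0.053, 0.308), (0.597, -0.058, 0.312), (0.603, -0.059, 0.311), (0.614, -0.05, 0.299)]
168 [(0.585, -0.057, 0.308), (0.594, -0.052, 0.3), (0.598, -0.057, 0.304), (0.604, -0.058, 0.304), (0.613, -0.052, 0.296)]
170 [(0.626, 0.042, 0.188), (0.699, 0.199, 0.005), (0.598, -0.058, 0.3), (0.603, -0.061, 0.302), (0.612, -0.056, 0.294)]
172 [(0.625, 0.038, 0.185), (0.698, 0.194, 0.002), (0.601, -0.054, 0.289), (0.605, -0.058, 0.292), (0.611, -0.06, 0.293)]
174 [(0.623, 0.033, 0.183), (0.631, 0.032, 0.183), (0.602, -0.053, 0.281), (0.606, -0.059, 0.286), (0.612, -0.059, 0.285)]
176 [(0.621, 0.026, 0.184), (0.629, 0.027, 0.181), (0.602, -0.052, 0.274), (0.607, -0.058, 0.279), (0.613, -0.06, 0.279)]
178 [(0.619, 0.02, 0.185), (0.626, 0.018, 0.185), (0.603, -0.053, 0.269), (0.608, -0.057, 0.272), (0.613, -0.06, 0.273)]
180 [(0.616, 0.011, 0.188), (0.624, 0.011, 0.186)
[... 815 characters left out ...]
 0.003), (0.61, -0.031, 0.187), (0.618, -0.03, 0.184), (0.688, 0.106, 0.0), (0.697, 0.103, 0.001)]
196 [(0.66, 0.105, 0.001), (0.608, -0.036, 0.186), (0.616, -0.035, 0.183), (0.686, 0.1, -0.001), (0.694, 0.095, 0.002)]
198 [(0.659, 0.1, -0.002), (0.608, -0.039, 0.183), (0.613, -0.044, 0.188), (0.683, 0.09, 0.002), (0.691, 0.088, 0.002)]
200 [(0.656, 0.091, -0.0), (0.606, -0.045, 0.183), (0.611, -0.049, 0.186), (0.682, 0.086, -0.002), (0.689, 0.08, 0.003)]
202 [(0.653, 0.084, -0.0), (0.604, -0.05, 0.182), (0.61, -0.054, 0.186), (0.68, 0.079, -0.002), (0.688, 0.076, -0.001)]
204 [(0.65, 0.075, 0.002), (0.602, -0.056, 0.184), (0.608, -0.06, 0.186), (0.616, -0.058, 0.182), (0.686, 0.07, -0.002)]
```

View pics/side3.png

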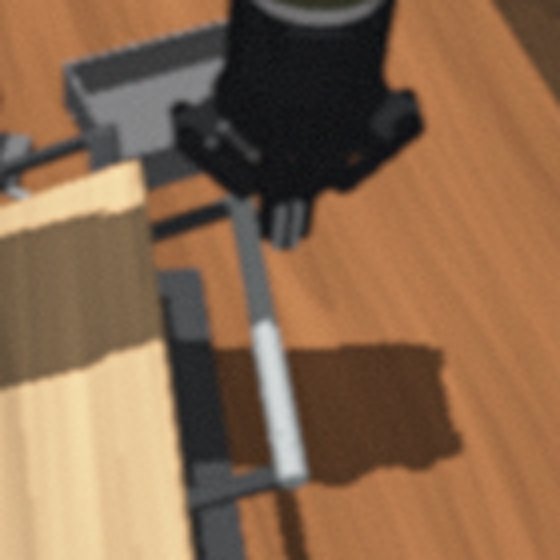

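The tips really end at z ≈ 0.258 while the reported TCP is 0.235, so the fingers sit about 34 mm higher than the state says. x and y agree. I'll regrasp about 34 mm lower; this is safe under either reading, since the gripper body would still clear the bar.

Run:
```python
from h import *
print(rel(BAR-[0,0,.042]))
```

```text
[ 0.0001  0.0064 -0.0005  0.0972 -0.0002 -0.0022]
```

Request:
step_arm:
  moves:
    - [[0, 0.006, 0, 0, 0, -0.002, 0.5], [0, 0.006, 0, 0, 0, -0.002, 0.5], [0, 0.006, 0, 0, 0, -0.002, 0.5], [0, 0.006, 0, 0, 0, -0.002, 0.5], [0, 0.006, 0, 0.02, 0, -0.002, 0.5], [0, 0.006, 0, 0.04, 0, -0.002, 0.5], [0, 0.006, 0, 0.06, 0, -0.002, 0.5], [0, 0.006, 0, 0.075, 0, -0.002, 0.5], [0, 0.006, 0, 0.09, 0, -0.002, 0.5], [0, 0.006, 0, 0.097, 0, -0.002, 0.5], [0, 0.006, 0, 0.097, 0, -0.002, 0.5]]

```text
clock: 5.8
tcp_pos: [0.6088, -0.0476, 0.1346]
orientation: [0.704, 0.06, 0.705, -0.059]
wrist_force: [-0.2, 0.2, -0.5]
finger_gap: 0.0424
```

Run:
```python
from h import *
print(rel(BAR-[0,0,.042]))
im,d=cam("side"); cv2.imwrite("pics/side4.png",cv2.resize(im[120:260,220:360,::-1],None,fx=4,fy=4,interpolation=2))
```

```text
[-0.     -0.0021 -0.0007 -0.0011 -0.0003  0.0008]
```

View pics/side4.png

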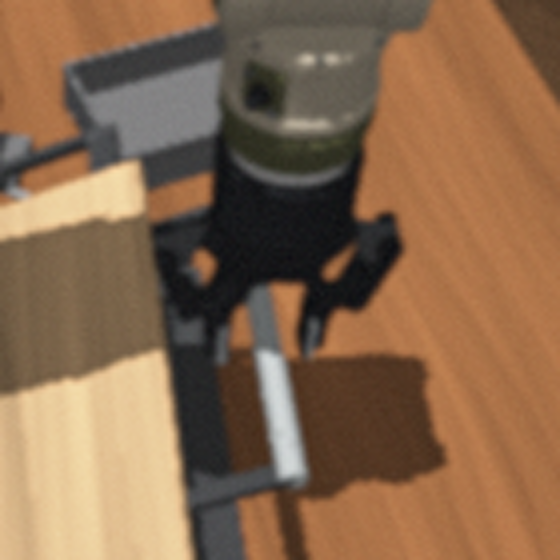

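The tips, at about (222,355) and (310,352) in the crop, now reach below the bar. Closing.

Request:
step_arm:
  moves:
    - [[0, 0, 0, -0.001, 0, 0.001, 0.35], [0, 0, 0, -0.001, 0, 0.001, 0.2], [0, 0, 0, -0.001, 0, 0.001, 0.1], [0, 0, 0, -0.001, 0, 0.001, 0.0], [0, 0, 0, -0.001, 0, 0.001, 0.0], [0, 0, 0, -0.001, 0, 0.001, 0.0]]
  force: 50

```text
clock: 6.45
tcp_pos: [0.6094, -0.0478, 0.1366]
orientation: [0.704, 0.06, 0.705, -0.059]
wrist_force: [-5.5, 1.0, 0.9]
finger_gap: 0.0146
```

Run:
```python
from h import *
s=env.get_state();print(s["tcp_pos"],s["finger_gap"],s["wrist_force"])
for th in np.arange(.4,1.01,.05): print(round(th,2),rel(s["tcp_pos"]+barat(th)-barat(.403)))
```

```text
[ 0.60944839 -0.04775678  0.1366357 ] 0.014556657146575423 [-5.4743107   1.00281335  0.91154239]
0.4 [ 0.0001 -0.0022 -0.0004  0.0007 -0.      0.0003]
0.45 [ 0.0001 -0.0022 -0.0004 -0.0107  0.     -0.0049]
0.5 [ 0.0001 -0.0022 -0.0004 -0.0218  0.     -0.0106]
0.55 [ 0.0001 -0.0022 -0.0004 -0.0326  0.     -0.0169]
0.6 [ 0.0001 -0.0022 -0.0004 -0.0431  0.     -0.0237]
0.65 [ 0.0001 -0.0022 -0.0004 -0.0532  0.     -0.0311]
0.7 [ 0.0001 -0.0022 -0.0004 -0.0629  0.     -0.0389]
0.75 [ 0.0001 -0.0022 -0.0004 -0.0723  0.     -0.0472]
0.8 [ 0.0001 -0.0022 -0.0004 -0.0812  0.     -0.056 ]
0.85 [ 0.0001 -0.0022 -0.0004 -0.0896  0.     -0.0652]
0.9 [ 0.0001 -0.0022 -0.0004 -0.0976  0.     -0.0748]
0.95 [ 1.000e-04 -2.200e-03 -4.000e-04 -1.051e-01  1.000e-04 -8.480e-02]
1.0 [ 1.000e-04 -2.200e-03 -4.000e-04 -1.121e-01  1.000e-04 -9.510e-02]
```

Holding the bar. Lifting along the arc to about 0.7 first.

Request:
step_arm:
  moves:
    - [[0, 0, 0, -0.006, 0, -0.0025, 0], [0, 0, 0, -0.011, 0, -0.005, 0], [0, 0, 0, -0.022, 0, -0.0105, 0], [0, 0, 0, -0.033, 0, -0.017, 0], [0, 0, 0, -0.043, 0, -0.0235, 0], [0, 0, 0, -0.053, 0, -0.031, 0], [0, 0, 0, -0.063, 0, -0.039, 0], [0, 0, 0, -0.072, 0, -0.047, 0]]

```text
clock: 7.25
tcp_pos: [0.5645, -0.0403, 0.2111]
orientation: [0.706, 0.059, 0.704, -0.059]
wrist_force: [6.2, -1.5, 0.4]
finger_gap: 0.0144
```

Run:
```python
from h import *
s=env.get_state();print(s["tcp_pos"],s["finger_gap"],s["wrist_force"])
b0=np.array([.60945,-.04776,.1366])
w=s["tcp_pos"]-b0+barat(.403)-HINGE; print("angle by z",np.arcsin(w[2]/.25),"by x",np.arccos(w@EX/.25))
for th in (.8,.85,.9,.95,.98,1.0): print(round(th,2),rel(b0+barat(th)-barat(.403)))
im,d=cam("side"); cv2.imwrite("pics/side5.png",cv2.resize(im[100:260,150:360,::-1],None,fx=3.5,fy=3.5,interpolation=2))
```

```text
[ 0.56449296 -0.04033017  0.21106565] 0.014375792004446362 [ 6.16426649 -1.46523754  0.36043101]
angle by z 0.7615475724759356 by x 0.7412534198880181
0.8 [-0.      0.0029 -0.0002 -0.0069  0.0002 -0.0102]
0.85 [-0.      0.0029 -0.0002 -0.0154  0.0002 -0.0194]
0.9 [-0.      0.0029 -0.0002 -0.0234  0.0002 -0.0289]
0.95 [-0.      0.0029 -0.0002 -0.031   0.0002 -0.0389]
0.98 [-0.      0.0029 -0.0002 -0.0352  0.0002 -0.045 ]
1.0 [-0.      0.0029 -0.0002 -0.038   0.0002 -0.0492]
```

View pics/side5.png

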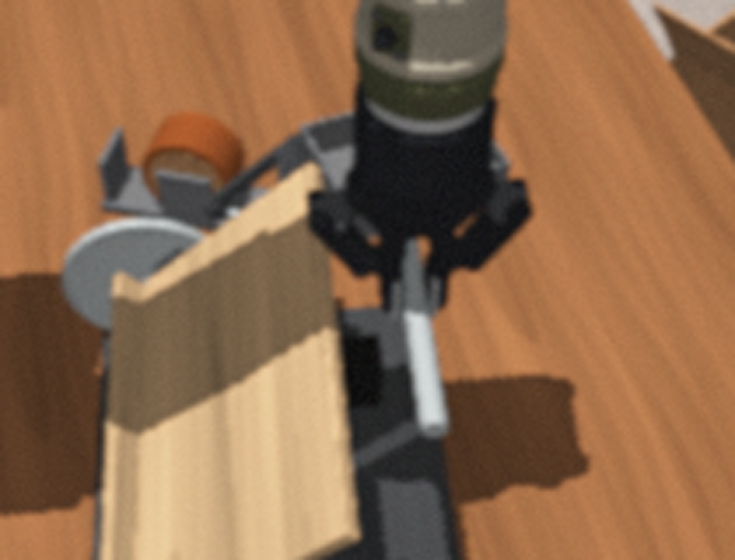

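The board follows the bar, now at about 0.74 rad. Continuing to about 0.97.

Request:
step_arm:
  moves:
    - [[0, 0, 0, -0.007, 0, -0.009, 0], [0, 0, 0, -0.013, 0, -0.017, 0], [0, 0, 0, -0.019, 0, -0.024, 0], [0, 0, 0, -0.025, 0, -0.031, 0], [0, 0, 0, -0.031, 0, -0.0385, 0], [0, 0, 0, -0.0345, 0, -0.0435, 0], [0, 0, 0, -0.0345, 0, -0.0435, 0]]

```text
clock: 8.0
tcp_pos: [0.5225, -0.0334, 0.2503]
orientation: [0.708, 0.059, 0.701, -0.06]
wrist_force: [7.3, -3.0, 5.9]
finger_gap: 0.0145
```

```bash
cat >> h.py <<'E'
B0=np.array([.60945,-.04776,.1366])
def rep():
    s=env.get_state();print(s["clock"],s["tcp_pos"],s["finger_gap"],s["wrist_force"])
    w=s["tcp_pos"]-B0+barat(.403)-HINGE; print("angle by z",np.arcsin(w[2]/.25),"by x",np.arccos(min(1,w@EX/.25)))
def arc(*ths):
    for th in ths: print(round(th,2),rel(B0+barat(th)-barat(.403)))
E
python3 - <<'E'
from h import *
rep(); arc(.98,1,1.02)
im,d=cam("side"); cv2.imwrite("pics/side6.png",cv2.resize(im[100:260,150:360,::-1],None,fx=3.5,fy=3.5,interpolation=2))
P,C=fitbar("side",d); q=P[200:250,190:260].reshape(-1,3); q=q[q[:,2]>.09]
for _ in range(4):
    c=q.mean(0); n=np.linalg.svd(q-c,full_matrices=False)[2][2]; q=q[abs((q-c)@n)<.006]
print("board tilt",np.arccos(abs(n[2])),len(q)); print([(b["uv"],b["confidence"]) for b in env.boxes_of("side","pawl")])
im,d=cam("top"); cv2.imwrite("pics/top6.png",cv2.resize(im[110:260,180:330,::-1],None,fx=4,fy=4,interpolation=2))
E
```

```text
8.0 [ 0.52245116 -0.03337625  0.25025784] 0.01454598098560356 [ 7.30566029 -2.9803822   5.8610946 ]
angle by z 1.0099610161353636 by x 0.967728114990654
0.98 [ 0.      0.0109  0.0006  0.0041  0.0004 -0.0026]
1 [ 0.      0.0109  0.0006  0.0013  0.0004 -0.0067]
1.02 [ 0.      0.0109  0.0006 -0.0014  0.0004 -0.0109]
board tilt 0.9617013923848631 797
[]
```

View pics/side6.png

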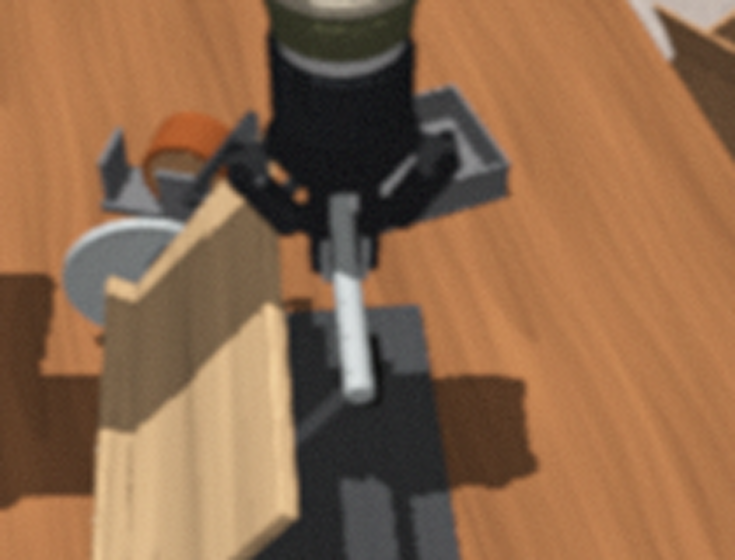

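View pics/top6.png

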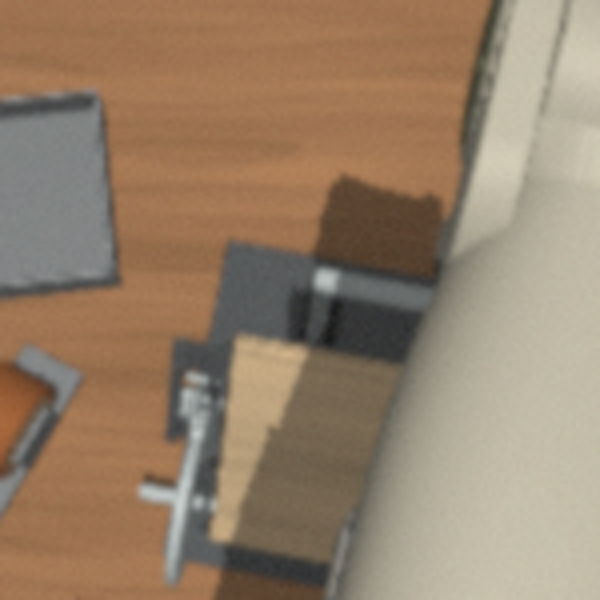

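Run:
```python
from h import *
a=cv2.imread("pics/top0.png")[190:260,210:250]
im,d=cam("top"); b=im[190:260,210:250,::-1]
cv2.imwrite("pics/pawl.png",cv2.resize(np.hstack([a,b]),None,fx=8,fy=8,interpolation=2))
P,C=fitbar("top",d);d0=np.load("top0.npy");P0,_=fitbar("top",d0)
for nm,Q in(("before",P0),("now",P)):
    q=Q[190:260,205:250].reshape(-1,3); w=q-HINGE; x=w@EX;y=w@EY; m=(y>.15)&(y<.2)&(q[:,2]>.03)
    h,_=np.histogram(x[m],np.arange(-.1,.2,.01)); print(nm,[(round(-.1+.01*i,2),int(k),round(float(q[m][(x[m]>=-.1+.01*i)&(x[m]<-.09+.01*i)][:,2].max()),3)) for i,k in enumerate(h) if k])
```

```text
before [(-0.07, 8, 0.106), (-0.06, 14, 0.122), (-0.05, 18, 0.133), (-0.04, 20, 0.14), (-0.03, 18, 0.143), (-0.02, 32, 0.148), (-0.01, 43, 0.149), (0.0, 43, 0.149), (0.01, 34, 0.149), (0.02, 33, 0.145), (0.03, 29, 0.141), (0.04, 22, 0.133), (0.05, 22, 0.125), (0.06, 37, 0.128), (0.07, 39, 0.134), (0.08, 26, 0.137), (0.09, 20, 0.142), (0.1, 12, 0.144), (0.11, 9, 0.149), (0.12, 7, 0.151)]
now [(-0.07, 8, 0.112), (-0.06, 15, 0.124), (-0.05, 17, 0.135), (-0.04, 20, 0.14), (-0.03, 19, 0.148), (-0.02, 32, 0.148), (-0.01, 46, 0.149), (0.0, 46, 0.148), (0.01, 33, 0.147), (0.02, 19, 0.145), (0.03, 28, 0.166), (0.04, 36, 0.178), (0.05, 39, 0.191), (0.06, 40, 0.205), (0.07, 37, 0.222), (0.08, 95, 0.236), (0.09, 60, 0.235)]
```

View pics/pawl.png

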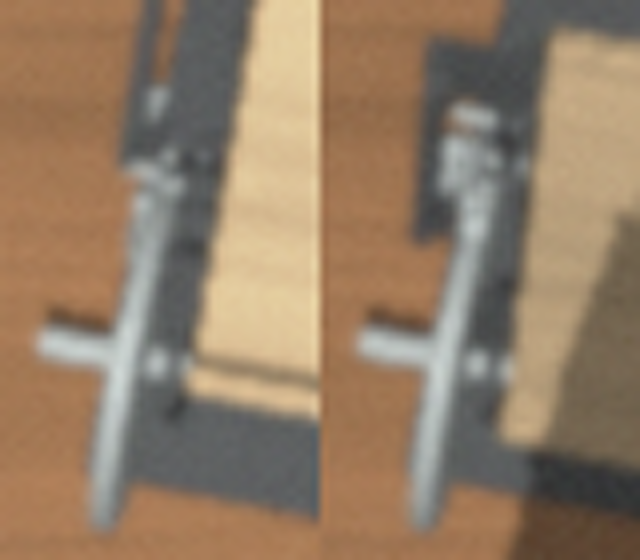

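Request:
step_arm:
  moves:
    - [[0, 0, 0, -0.002, 0, -0.003, 0], [0, 0, 0, -0.003, 0, -0.006, 0], [0, 0, 0, -0.004, 0, -0.008, 0], [0, 0, 0, -0.004, 0, -0.008, 0]]

```text
clock: 8.6
tcp_pos: [0.5158, -0.0323, 0.2552]
orientation: [0.71, 0.059, 0.7, -0.06]
wrist_force: [4.3, -1.9, 5.3]
finger_gap: 0.0139
```

Run:
```python
from h import *
rep()
im,d=cam("side"); a=im[130:190,160:250,::-1]
P,C=fitbar("side",d); q=P[200:250,190:260].reshape(-1,3); q=q[q[:,2]>.09]
for _ in range(4):
    c=q.mean(0); n=np.linalg.svd(q-c,full_matrices=False)[2][2]; q=q[abs((q-c)@n)<.006]
print("board tilt",np.arccos(abs(n[2])),len(q))
im,dt=cam("top"); b=im[180:240,190:280,::-1]
cv2.imwrite("pics/p7.png",cv2.resize(np.vstack([a,b]),None,fx=5,fy=5,interpolation=2))
```

```text
8.6 [ 0.51583617 -0.0323108   0.2551623 ] 0.013872714900529572 [ 4.30178201 -1.88362391  5.34868913]
angle by z 1.0480052449459814 by x 0.9999170833367754
board tilt 0.9947173228857763 867
```

View pics/p7.png

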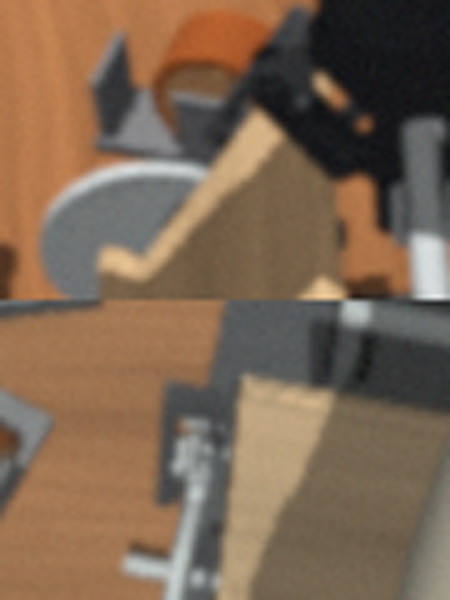

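Board at 0.995 rad, so the pawl should be tipped. Lowering with the bar held, first through the top notch while watching the force.

Run:
```python
from h import *
s=env.get_state(); B1=s["tcp_pos"]
for th in np.arange(.97,.60,-.03): print(round(th,2),rel(B1+barat(th)-barat(.995)))
```

```text
0.97 [-0.      0.0142  0.0006  0.0035  0.      0.0051]
0.94 [-0.      0.0142  0.0006  0.008   0.      0.0112]
0.91 [-0.      0.0142  0.0006  0.0126  0.      0.0171]
0.88 [-0.      0.0142  0.0006  0.0173  0.      0.0229]
0.85 [-0.      0.0142  0.0006  0.0223  0.      0.0286]
0.82 [-0.      0.0142  0.0006  0.0274  0.      0.034 ]
0.79 [-0.      0.0142  0.0006  0.0327  0.      0.0394]
0.76 [-0.      0.0142  0.0006  0.0381  0.      0.0445]
0.73 [-0.      0.0142  0.0006  0.0437  0.      0.0496]
0.7 [-0.      0.0142  0.0006  0.0494  0.      0.0544]
0.67 [-0.      0.0142  0.0006  0.0553  0.      0.0591]
0.64 [-0.      0.0142  0.0006  0.0613  0.      0.0635]
0.61 [-0.      0.0142  0.0006  0.0674  0.      0.0678]
```

Request:
step_arm:
  moves:
    - [[0, 0.005, 0, 0.003, 0, 0.004, 0], [0, 0.01, 0, 0.007, 0, 0.01, 0], [0, 0.014, 0, 0.012, 0, 0.0165, 0], [0, 0.014, 0, 0.017, 0, 0.0225, 0], [0, 0.014, 0, 0.022, 0, 0.0285, 0], [0, 0.014, 0, 0.0275, 0, 0.034, 0], [0, 0.014, 0, 0.033, 0, 0.0395, 0], [0, 0.014, 0, 0.038, 0, 0.0445, 0], [0, 0.014, 0, 0.0435, 0, 0.0495, 0], [0, 0.014, 0, 0.0495, 0, 0.0545, 0], [0, 0.014, 0, 0.055, 0, 0.059, 0], [0, 0.014, 0, 0.061, 0, 0.0635, 0]]

```text
clock: 9.9
tcp_pos: [0.5796, -0.0429, 0.1943]
orientation: [0.704, 0.059, 0.705, -0.059]
wrist_force: [-1.8, 2.8, -1.1]
finger_gap: 0.014
```

```bash
cat >> h.py <<'E'
def tilt(name=None):
    im,d=cam("side")
    P,C=fitbar("side",d); q=P[200:260,195:250].reshape(-1,3); q=q[(q[:,2]>.082)&(q[:,2]<.3)]
    for _ in range(5):
        c=q.mean(0); n=np.linalg.svd(q-c,full_matrices=False)[2][2]; q=q[abs((q-c)@n)<.006]
    print("board tilt",np.arccos(abs(n[2])),len(q))
    if name: cv2.imwrite(f"pics/{name}.png",cv2.resize(im[100:260,150:360,::-1],None,fx=3.5,fy=3.5,interpolation=2))
E
python3 - <<'E'
from h import *
rep(); tilt("side8")
s=env.get_state(); B1=s["tcp_pos"]
for th in np.arange(.64,.2,-.03): print(round(th,2),rel(B1+barat(th)-barat(.64)))
E
```

```text
9.9 [ 0.57956214 -0.0428896   0.19427329] 0.014038873805964296 [-1.77319351  2.75732332 -1.1310253 ]
angle by z 0.6724096854220267 by x 0.6455603378973962
board tilt 0.6392238926547514 3292
0.64 [ 0.0001 -0.0003 -0.0001 -0.      0.      0.    ]
0.61 [ 0.0001 -0.0003 -0.0001  0.0061 -0.      0.0044]
0.58 [ 0.0001 -0.0003 -0.0001  0.0123 -0.      0.0086]
0.55 [ 0.0001 -0.0003 -0.0001  0.0186 -0.      0.0126]
0.52 [ 0.0001 -0.0003 -0.0001  0.0251 -0.      0.0164]
0.49 [ 0.0001 -0.0003 -0.0001  0.0316 -0.      0.0201]
0.46 [ 0.0001 -0.0003 -0.0001  0.0383 -0.      0.0235]
0.43 [ 0.0001 -0.0003 -0.0001  0.0451 -0.      0.0267]
0.4 [ 0.0001 -0.0003 -0.0001  0.0519 -0.      0.0298]
0.37 [ 0.0001 -0.0003 -0.0001  0.0589 -0.      0.0326]
0.34 [ 0.0001 -0.0003 -0.0001  0.0659 -0.      0.0352]
0.31 [ 0.0001 -0.0003 -0.0001  0.073  -0.      0.0376]
0.28 [ 0.0001 -0.0003 -0.0001  0.0802 -0.      0.0398]
0.25 [ 0.0001 -0.0003 -0.0001  0.0874 -0.      0.0417]
0.22 [ 0.0001 -0.0003 -0.0001  0.0947 -0.      0.0435]
```

View pics/side8.png

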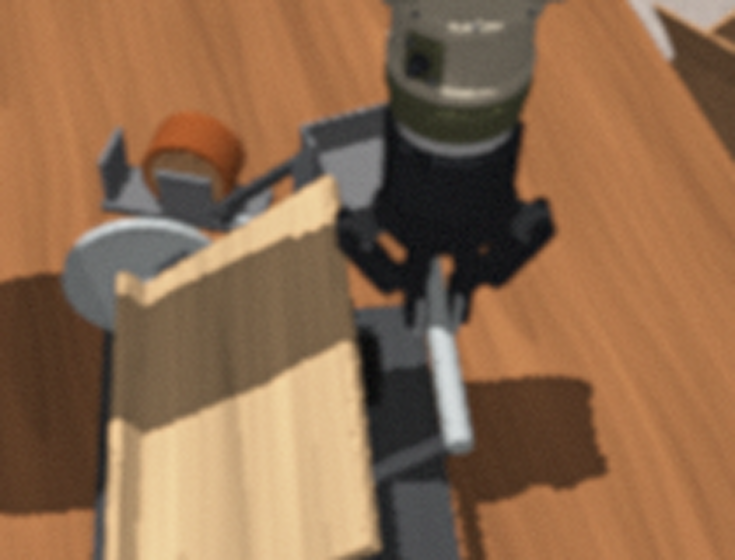

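Board is at 0.64, below the top notch at 0.70, with no resistance, so the pawl is clear. Continuing down.

Request:
step_arm:
  moves:
    - [[0, 0, 0, 0.004, 0, 0.003, 0], [0, 0, 0, 0.01, 0, 0.007, 0], [0, 0, 0, 0.0165, 0, 0.0115, 0], [0, 0, 0, 0.023, 0, 0.015, 0], [0, 0, 0, 0.0295, 0, 0.019, 0], [0, 0, 0, 0.036, 0, 0.0225, 0], [0, 0, 0, 0.043, 0, 0.0257, 0], [0, 0, 0, 0.05, 0, 0.029, 0], [0, 0, 0, 0.057, 0, 0.032, 0], [0, 0, 0, 0.064, 0, 0.0345, 0], [0, 0, 0, 0.071, 0, 0.037, 0], [0, 0, 0, 0.077, 0, 0.0388, 0]]

```text
clock: 11.15
tcp_pos: [0.6186, -0.0496, 0.1155]
orientation: [0.704, 0.059, 0.705, -0.059]
wrist_force: [0.6, 2.8, -0.2]
finger_gap: 0.0141
```

Run:
```python
from h import *
rep(); tilt("side9")
s=env.get_state(); B1=s["tcp_pos"]
for th in np.arange(.28,-.03,-.03): print(round(th,2),rel(B1+barat(th)-barat(.29)))
```

```text
11.15 [ 0.61859279 -0.04955263  0.11546638] 0.014057953915276441 [ 0.63135356  2.75303278 -0.24739636]
angle by z 0.3127172974361765 by x 0.2938223224586069
board tilt 0.280334759628211 3285
0.28 [-0.0001 -0.0007 -0.0001  0.0024 -0.      0.0007]
0.25 [-0.0001 -0.0007 -0.0001  0.0096 -0.      0.0027]
0.22 [-0.0001 -0.0007 -0.0001  0.0169 -0.      0.0044]
0.19 [-0.0001 -0.0007 -0.0001  0.0243 -0.      0.006 ]
0.16 [-0.0001 -0.0007 -0.0001  0.0317 -0.      0.0073]
0.13 [-0.0001 -0.0007 -0.0001  0.0391 -0.      0.0084]
0.1 [-0.0001 -0.0007 -0.0001  0.0465 -0.      0.0092]
0.07 [-0.0001 -0.0007 -0.0001  0.054  -0.      0.0099]
0.04 [-0.0001 -0.0007 -0.0001  0.0615 -0.      0.0103]
0.01 [-0.0001 -0.0007 -0.0001  0.069  -0.      0.0105]
-0.02 [-0.0001 -0.0007 -0.0001  0.0765 -0.      0.0104]
```

View pics/side9.png

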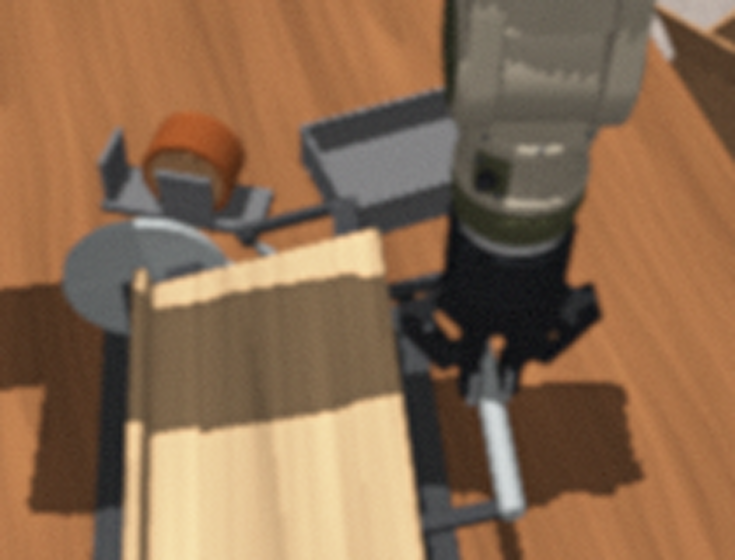

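Request:
step_arm:
  moves:
    - [[0, 0, 0, 0.004, 0, 0.001, 0], [0, 0, 0, 0.0096, 0, 0.0027, 0], [0, 0, 0, 0.016, 0, 0.0042, 0], [0, 0, 0, 0.0225, 0, 0.0056, 0], [0, 0, 0, 0.029, 0, 0.0068, 0], [0, 0, 0, 0.0355, 0, 0.0079, 0], [0, 0, 0, 0.042, 0, 0.0087, 0], [0, 0, 0, 0.048, 0, 0.0094, 0], [0, 0, 0, 0.054, 0, 0.0099, 0], [0, 0, 0, 0.0595, 0, 0.0102, 0]]

```text
clock: 12.2
tcp_pos: [0.6281, -0.0512, 0.0542]
orientation: [0.704, 0.059, 0.705, -0.059]
wrist_force: [-3.2, 2.4, -0.0]
finger_gap: 0.0141
```

Run:
```python
from h import *
rep(); tilt("side10")
im,d=cam("top"); cv2.imwrite("pics/top10.png",cv2.resize(im[180:250,200:290,::-1],None,fx=6,fy=6,interpolation=2))
```

```text
12.2 [ 0.62814528 -0.05117088  0.0542474 ] 0.014072141219397823 [-3.22247153  2.35347823 -0.01586938]
angle by z 0.06281065131787868 by x 0.09060419344124289
board tilt 0.02581362137519747 3245
```

View pics/side10.png

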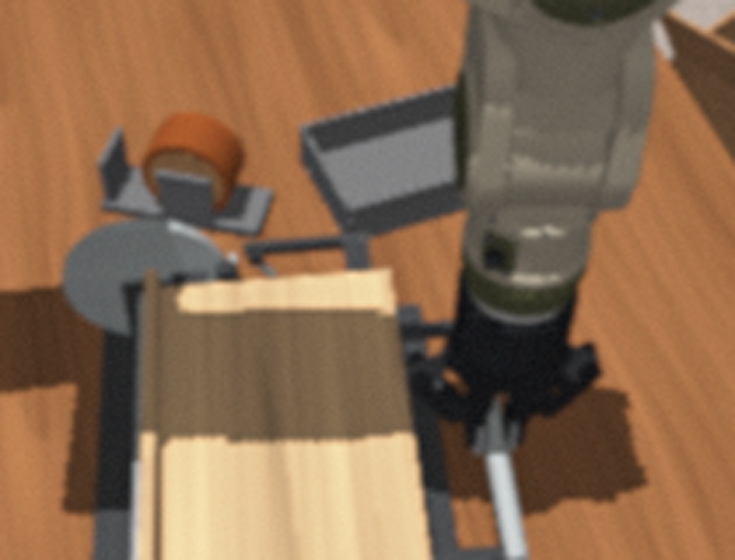

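View pics/top10.png

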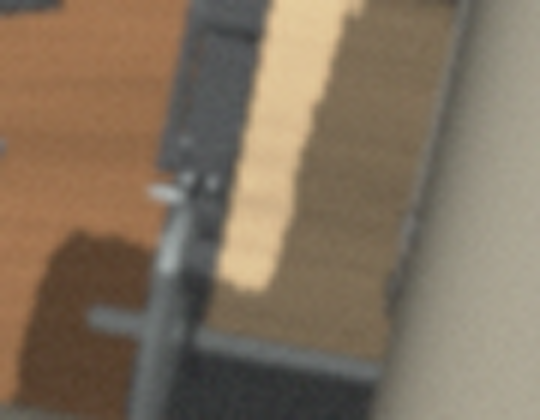

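About 0.03 rad. Pressing gently the rest of the way onto the stops.

Request:
step_arm:
  moves:
    - [[0, 0, 0, 0.004, 0, 0, 0], [0, 0, 0, 0.008, 0, 0, 0], [0, 0, 0, 0.01, 0, 0, 0], [0, 0, 0, 0.011, 0, 0, 0], [0, 0, 0, 0.011, 0, 0, 0]]

```text
clock: 12.8
tcp_pos: [0.6284, -0.0512, 0.0474]
orientation: [0.705, 0.059, 0.704, -0.059]
wrist_force: [-12.1, 3.4, 24.6]
finger_gap: 0.014
```

Run:
```python
from h import *
rep(); tilt("side11")
s=env.get_state(); B1=s["tcp_pos"]
for th in np.arange(0,.37,.03): print(round(th,2),rel(B1+barat(th)-barat(0)))
```

```text
12.8 [ 0.62843453 -0.05122482  0.0474467 ] 0.013981097039707565 [-12.06207711   3.42721367  24.59510978]
angle by z 0.035574058393080275 by x 0.07650345326072584
board tilt 0.0012642539607990427 3232
0.0 [ 0.      0.0006  0.0003 -0.     -0.      0.    ]
0.03 [ 0.      0.0006  0.0003 -0.0075 -0.     -0.0001]
0.06 [ 0.      0.0006  0.0003 -0.015  -0.     -0.0004]
0.09 [ 0.      0.0006  0.0003 -0.0225 -0.     -0.001 ]
0.12 [ 0.      0.0006  0.0003 -0.0299 -0.     -0.0018]
0.15 [ 0.      0.0006  0.0003 -0.0374 -0.     -0.0028]
0.18 [ 0.      0.0006  0.0003 -0.0448 -0.     -0.004 ]
0.21 [ 0.      0.0006  0.0003 -0.0521 -0.     -0.0055]
0.24 [ 0.      0.0006  0.0003 -0.0594 -0.     -0.0071]
0.27 [ 0.      0.0006  0.0003 -0.0667 -0.     -0.009 ]
0.3 [ 0.      0.0006  0.0003 -0.0739 -0.     -0.0111]
0.33 [ 0.      0.0006  0.0003 -0.081  -0.     -0.0134]
0.36 [ 0.      0.0006  0.0003 -0.0881 -0.     -0.016 ]
```

View pics/side11.png

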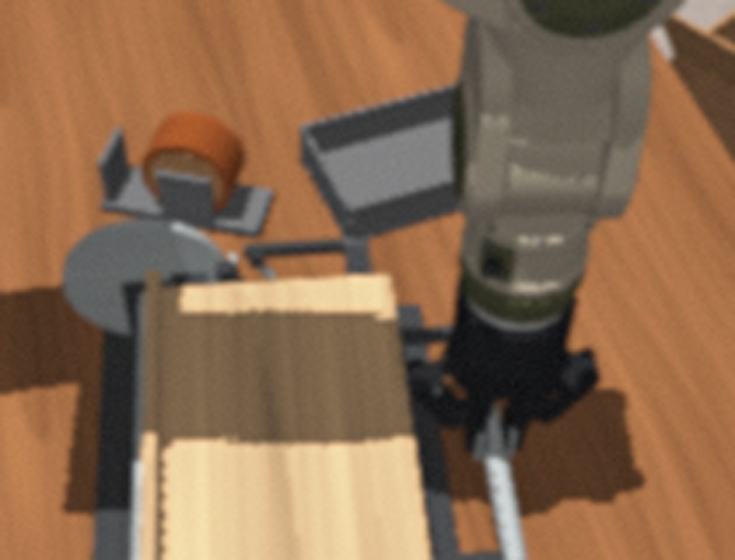

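The board is flat (tilt 0.001 rad), with 25 N on the stops. Raising to about 0.31, between the notches at 0.25 and 0.40.

Request:
step_arm:
  moves:
    - [[0, 0, 0, -0.004, 0, 0, 0], [0, 0, 0, -0.01, 0, -0.0002, 0], [0, 0, 0, -0.0165, 0, -0.0005, 0], [0, 0, 0, -0.023, 0, -0.001, 0], [0, 0, 0, -0.03, 0, -0.0018, 0], [0, 0, 0, -0.0374, 0, -0.0028, 0], [0, 0, 0, -0.0448, 0, -0.004, 0], [0, 0, 0, -0.052, 0, -0.0055, 0], [0, 0, 0, -0.0595, 0, -0.0071, 0], [0, 0, 0, -0.0665, 0, -0.009, 0], [0, 0, 0, -0.073, 0, -0.0108, 0], [0, 0, 0, -0.075, 0, -0.0115, 0]]

```text
clock: 14.05
tcp_pos: [0.6174, -0.0494, 0.1237]
orientation: [0.705, 0.059, 0.704, -0.06]
wrist_force: [0.9, 1.4, -3.3]
finger_gap: 0.0139
```

Run:
```python
from h import *
rep(); tilt("side12")
```

```text
14.05 [ 0.61737969 -0.04941603  0.12369952] 0.013878604857614161 [ 0.90368214  1.3641527  -3.33120524]
angle by z 0.34753141609660215 by x 0.3102134684173342
board tilt 0.30068021970493514 3284
```

View pics/side12.png

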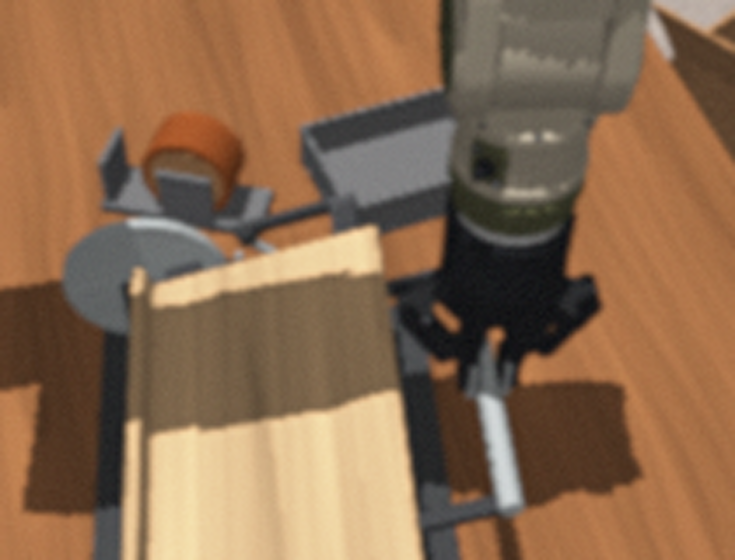

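Board at 0.30. Lowering onto the notch, expecting support near 0.25.

Request:
step_arm:
  moves:
    - [[0, 0, 0, 0.003, 0, 0.0008, 0], [0, 0, 0, 0.006, 0, 0.0017, 0], [0, 0, 0, 0.009, 0, 0.0025, 0], [0, 0, 0, 0.012, 0, 0.003, 0], [0, 0, 0, 0.015, 0, 0.0035, 0], [0, 0, 0, 0.017, 0, 0.0035, 0], [0, 0, 0, 0.017, 0, 0.0035, 0]]

```text
clock: 14.8
tcp_pos: [0.6216, -0.0501, 0.108]
orientation: [0.706, 0.059, 0.703, -0.06]
wrist_force: [-1.8, 0.9, 6.5]
finger_gap: 0.0136
```

Run:
```python
from h import *
rep(); tilt()
```

```text
14.8 [ 0.62155533 -0.05010086  0.10797369] 0.013629905685912129 [-1.76323646  0.8542314   6.51531005]
angle by z 0.2813725934596643 by x 0.24885983249506968
board tilt 0.2354636528855294 3289
```

Request:
step_arm:
  moves:
    - [[0, 0, 0, 0.003, 0, 0, 0], [0, 0, 0, 0.005, 0, 0, 0], [0, 0, 0, 0.005, 0, 0, 0]]

```text
clock: 15.15
tcp_pos: [0.6222, -0.0502, 0.1054]
orientation: [0.707, 0.059, 0.702, -0.06]
wrist_force: [-3.4, 2.0, 11.1]
finger_gap: 0.0138
```

Run:
```python
from h import *
rep(); tilt()
```

```text
15.15 [ 0.62221502 -0.05021856  0.10537462] 0.013838970588820661 [-3.41996898  2.03464564 11.0583798 ]
angle by z 0.27056740479556857 by x 0.23773362356297437
board tilt 0.2246413248640172 3284
```

It bears on the notch compliantly: 11 N more than expected from weight, with zero load near 0.25. I'll relax to zero load and check before letting go.

Request:
step_arm:
  moves:
    - [[0, 0, 0, -0.003, 0, -0.0005, 0], [0, 0, 0, -0.006, 0, -0.001, 0], [0, 0, 0, -0.006, 0, -0.001, 0]]

```text
clock: 15.5
tcp_pos: [0.6208, -0.05, 0.1114]
orientation: [0.707, 0.059, 0.702, -0.06]
wrist_force: [-1.7, 1.4, 0.8]
finger_gap: 0.0145
```

Run:
```python
from h import *
rep(); tilt("side13")
im,d=cam("top"); cv2.imwrite("pics/top13.png",np.hstack([cv2.resize(cv2.imread("pics/top0.png")[180:250,200:260],None,fx=6,fy=6,interpolation=2),cv2.resize(im[180:250,200:260,::-1],None,fx=6,fy=6,interpolation=2)]))
```

```text
15.5 [ 0.6208099  -0.04997631  0.11140667] 0.014493527412132669 [-1.67294633  1.40235743  0.82583628]
angle by z 0.295696775257811 by x 0.2608510954015568
board tilt 0.2501871770460627 3283
```

View pics/top13.png

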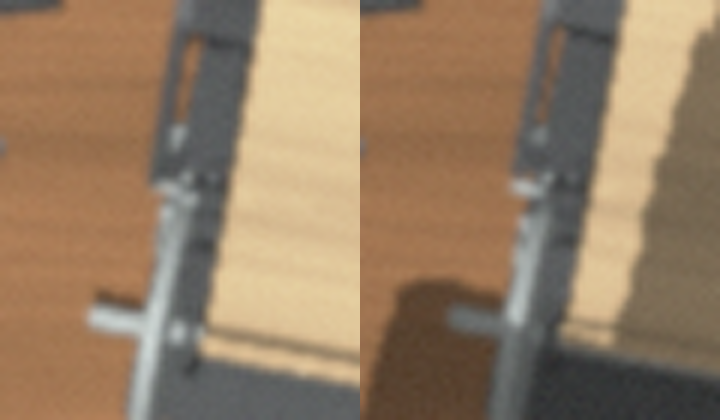

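The pawl sits where it was in the first picture (weight at about (520,185) against (165,185)), and the load is about zero at 0.25 rad. Opening.

Request:
step_arm:
  moves:
    - [[0, 0, 0, 0, 0, 0, 0.2], [0, 0, 0, 0, 0, 0, 0.25], [0, 0, 0, 0, 0, 0, 0.35], [0, 0, 0, 0, 0, 0, 0.45], [0, 0, 0, 0, 0, 0, 0.5], [0, 0, 0, 0, 0, 0, 0.5]]

```text
clock: 16.2
tcp_pos: [0.621, -0.0501, 0.1111]
orientation: [0.707, 0.059, 0.702, -0.06]
wrist_force: [-0.1, -0.9, -0.8]
finger_gap: 0.0428
```

Run:
```python
from h import *
rep(); tilt("side14")
```

```text
16.2 [ 0.62099154 -0.05005902  0.11114038] 0.0428147418764872 [-0.09791224 -0.86334948 -0.82826642]
angle by z 0.2945834821539747 by x 0.2578421594278116
board tilt 0.24879603055433477 3289
```

View pics/side14.png

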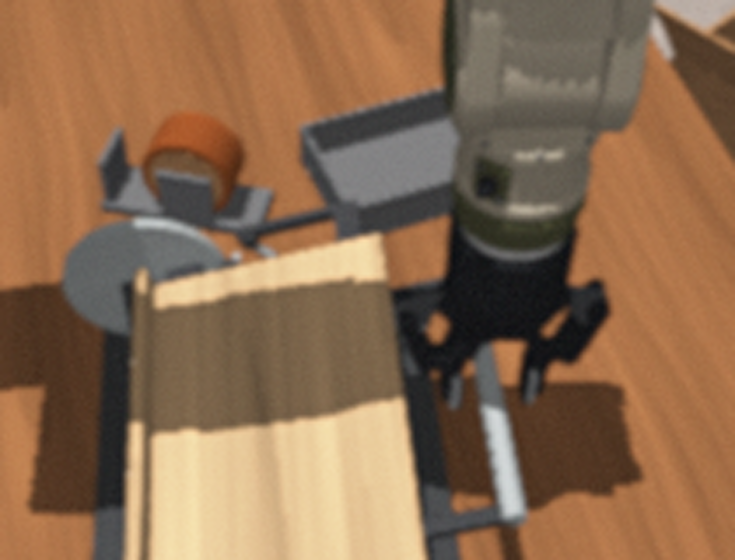

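The board holds at 0.249 by itself and the fingers are clear on both sides. Withdrawing straight up.

Request:
step_arm:
  moves:
    - [[0, 0, 0, -0.015, 0, 0, 0.5], [0, 0, 0, -0.04, 0, 0, 0.5], [0, 0, 0, -0.07, 0, 0, 0.5], [0, 0, 0, -0.1, 0, 0, 0.5], [0, 0, 0, -0.13, 0, 0, 0.5], [0, 0, 0, -0.15, 0, 0, 0.5], [0, 0, 0, -0.15, 0, 0, 0.5], [0, 0, 0, -0.15, 0, 0, 0.5], [0, 0, 0, -0.15, 0, 0, 0.5]]

```text
clock: 17.15
tcp_pos: [0.6194, -0.0496, 0.2595]
orientation: [0.706, 0.059, 0.703, -0.06]
wrist_force: [-0.5, 0.1, -0.4]
finger_gap: 0.0428
```

Run:
```python
from h import *
rep(); tilt("side15")
for n in("side","top"):
    im,_=cam(n)
    for t in("carton","tape_stand","tray"): print(n,t,[(np.round(b["uv"],1),round(b["confidence"],2)) for b in env.boxes_of(n,t)][:2])
```

```text
17.15 [ 0.61941198 -0.04962093  0.25953377] 0.04277568667696918 [-0.47278462  0.07258542 -0.37290273]
angle by z 1.0841684406353023 by x 0.28228956122851406
board tilt 0.24885337060225454 3286
side carton [(array([259. , 355.6]), 0.81), (array([228.1, 239.6]), 0.44)]
side tape_stand [(array([205.7, 150.7]), 0.83)]
side tray [(array([255.3, 143.6]), 0.66)]
top carton [(array([384.6, 220.6]), 0.9)]
top tape_stand [(array([181.8, 217.6]), 0.59)]
top tray [(array([186. , 158.2]), 0.77)]
```

View pics/side15.png

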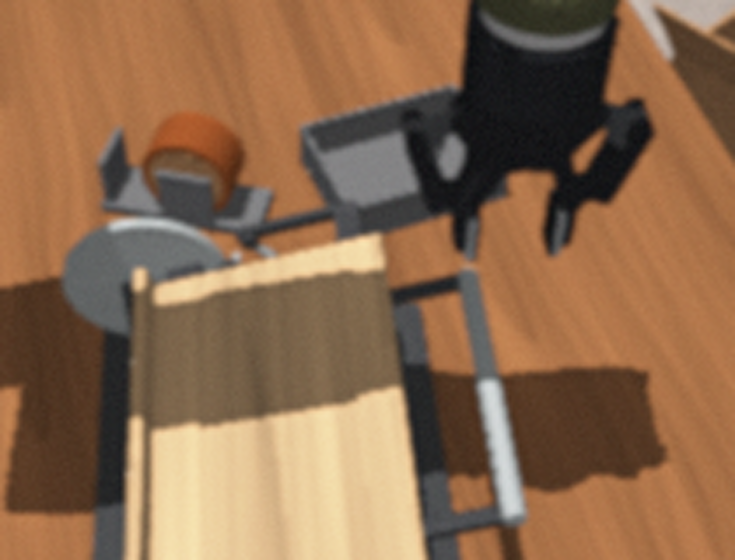

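The gripper is clear above the bar, the board is still at 0.249 rad, and the bystanders are where they were. Handing in.

```bash
python3 -c "
from workcell import env
print(env.hand_in())"
```

```text
the job is handed in; nothing more can be done
None
```

I handed the job in with the board resting on its lowest notch and the gripper clear of everything; the hand-in gave no verdict.

**What I did:**
- **Lift:** I took hold of the bar with the board at about 0.40 rad and lifted it to 0.995.
- **Lower:** I lowered it while holding on. Nothing resisted below the 0.70 notch, so the pawl had tipped clear. It reached flat with a measured tilt of 0.001 rad and about 25 N on the stops.
- **Set:** I raised it to 0.30, let it settle onto the lowest notch, opened the fingers and withdrew upwards.

**Last checks:**
- **Board:** it measured 0.249 rad both right after release and about 1 s later.
- **Robot:** the wrist force was near zero with the gripper above the bar.
- **Carton and tape stand:** both were found within about 3 pixels of where they started.
- **Tray:** it matched within about 3 pixels in the top view. The side view put it 13 pixels off, where the gripper was partly hiding it.

**What disagreed:**
- **First grasp missed:** the fingertips sat about 34 mm higher than the reported tool position implied, so the first close caught nothing. I measured the offset in the camera depth and regrasped lower.
- **Pawl not confirmed by the networks:** they never found it. I judged it from how the board behaved and from its position in the top view, which looked the same as at the start.
- **Notch gave slightly:** it yielded to about 0.225 rad under 11 N of extra push, then came back to 0.25.

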